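# Open the gas filter: press the snap tab, push the cover off its seat

## Task

Open the small gas filter unit on the desk for a filter check: press its snap tab fully down with the fingertips, then push the released cover along its rails, off its seat and onto the apron, until the filter chamber is completely uncovered. Only press and push: do not lift or tip the cover, leave it lying flat on the apron between the rails with the tab still down, and leave the other things on the desk where they are.

Things in the scene. Friction and masses are not known exactly. Their poses are not given: they have to be found in the camera images.
- filter_unit: White plastic filter housing, rigid and fixed to the desk, 230 (its x) x 100 mm (its y), in front of the robot. Origin: centre of its underside, on the desk; z up. Deck 40 mm above the desk. The cover slides along +x, which points roughly to the robot's right; a tower for the tab juts out 32 mm on the -y side, towards the robot.
- chamber (a point): Centre of the open chamber's mouth (x = -50 mm, y = 0, z = 40 mm in the unit's frame), under the cover at the start. The chamber reaches from x = -85 to -15 mm and holds a white filter element. Two rear stops behind the cover's corners (y = +-30 to +-42 mm) rise 5 mm above the deck; between and above them the space behind the ridge is free.
- apron (a point): Centre of the apron (x = +46 mm, y = 0, z = 40 mm in the unit's frame), the plain deck from x = -15 to +107 mm where the cover goes; beyond it an end stop 6 mm high. Rails at y = +-42 to +-50 mm, top 48 mm above the desk, guide the cover; over the seat (x -101 to +2 mm) they have lips, top 51 mm, reaching in to y = +-36.5 mm, that hold it down.
- cover: Loose grey cover plate, 90 (x) x 80 mm (y), 6 mm thick, about 150 g, with a ridge along its rear (-x) edge. Origin: centre of its underside; axes as the unit's. Seated at x = -50, y = 0, z = 40 mm in the unit's frame; play 3 mm lengthwise while locked, 2 mm sideways. Chamber uncovered from x = +30 mm; end stop at +62 mm. Released, it slides with 1 to 2 N.
- cover_ridge (a point): Centre of the rear (-x) face of the cover's upright ridge, 16 mm above the cover's underside (56 mm above the desk). The ridge is 50 mm wide (y), 8 mm thick, its top 66 mm above the desk. Push it here towards the unit's +x.
- tab_pad (a point): Centre of the top of the black snap tab's thumb pad (30 mm along the unit's x, 24 mm along its y), at x = -50 mm, y = -66 mm in the unit's frame; 68 mm above the desk when up, 56 mm when fully pressed. A lug of the tab sits in a notch in the cover's side edge and locks it.
- snap_tab (a joint): How far the snap tab is pressed straight down, m: 0 = up (cover locked), 0.012 = fully down (end stop). The lug is clear of the cover from 0.007. It takes about 5 N to move and stays where it is left; no return spring.
- cell: Bystander: steel sample cell, a cup 50 mm across and 70 mm high, standing beside the unit on the robot's side of the apron. Origin at the centre of its underside.
- vial: Bystander: screw-cap glass vial, 25 mm across, 62 mm high, behind the unit. Origin at the centre of its underside.
- weight: Bystander: small brass calibration weight, 22 mm across, 40 mm high, behind the unit. Origin at the centre of its underside.
- tin: Bystander: round flat tin, 66 mm across, 24 mm high, near the unit's rear end. Origin at the centre of its underside.
- mug: Bystander: white mug, 97 mm high, at the right side of the desk. Origin at the centre of its underside.

How it is judged:
On the way, in this order (a step that is already met when the one before it is completed fails the run):
1. the snap tab is pressed down while the cover is still on its seat (value of joint snap_tab above 0.009 m and x of cover in the frame of filter_unit below -0.042 m), for 0.1 s.
2. the cover has been pushed along the rails until the chamber is uncovered (x of cover in the frame of filter_unit above 0.03 m), for 0.2 s.
At the end, for the whole second after the job is handed in: The snap tab is down (at least 8 of its 12 mm); the cover lies still and flat on the deck between the rails (within 3 mm of deck height, 6 mm of the middle, tilt under 0.06 rad), its origin 30 to 67 mm along the unit's +x, so that the chamber is completely uncovered (value of joint snap_tab above 0.008 m and x of cover in the frame of filter_unit between 0.03 and 0.067 m and y of cover in the frame of filter_unit between -0.006 and 0.006 m and z of cover in the frame of filter_unit between 0.037 and 0.043 m and angle between cover's own z axis and vertical below 0.06 rad and linear speed of cover below 0.01 m/s); the robot touches nothing.
It fails at once if the cover is lifted (more than 8 mm) (height (world z) of cover above 0.048 m).
It fails at once if the cover is tipped (angle between cover's own z axis and vertical above 0.3 rad).
It fails at once if a bystander is moved more than 20 mm (distance of any of cell, vial, weight, tin, mug from where it was at the start of the episode above 0.02 m).
It also fails if it takes over 42 s, if anything falls off the work surface, if the arm or the gripper's body presses on something with over 40 N, if the wrist force passes 120 N, or if a joint passes its speed limit or range.

## Robot

A 6-joint arm with a two-finger parallel gripper is mounted at the origin on a cart in front of the work surface, level with it; the furniture and walls round the work are solid. World frame = base frame: x ahead of the robot, y to its left, z up, the work surface at z = 0. Lengths are in m, angles in rad, forces in N, time in s.
With the tool pointing down it reaches from about 0.25 to 0.725 m from the base axis. Payload 4 kg.
Tool frame: the origin (TCP) lies midway between the tips of the shut fingers; the grasp point (between the pads) lies 19 mm behind it; z points along the fingers, y is the line along which they close (so a half turn about z gives the same grasp; the last joint's range is limited). The gripper opens to 85 mm and grips with 20 to 120 N. Pads are 22 mm wide; open, the fingers measure 114 mm over their backs; the gripper's body (76 mm by 85 mm) begins 54 mm behind the grasp point. The pads swing forward as they close: fully open they stand 13 mm farther back than shut.
Start: joints at [1.213, 0.241, 0.005, 1.335, 0, 1.571], TCP at [0.175, 0.468, 0.231] pointing down, gripper open.
Joint ranges: [-2.72, 2.72], [-1.05, 1.87], [-1.09, 1.28], [-1.99, 2.15], [-1.42, 1.44], [-3.14, 3.14]. Speed limits (rad/s): [2.79, 2.79, 3.14, 3.14, 3.14, 3.14].

## Interface

Orientations are given as a unit quaternion [x, y, z, w].
In Python, from workcell import get_obs, camera, job_done, silhouettes gives the robot as it stands. The module is installed in compiled form; this text tells all that it offers.
- The arm moves only by the tool drive_tool, never from a script. Its argument "increments" is a list of rows, each a list of 3 entries, a list of its own where there are three numbers: the shift along the world's x, y, z in mm, then the turn, a rotation vector about the world's x, y, z in degrees, then the opening, from 0 (shut) to 1 (fully open). A call has 1 to 8 rows; each row shifts and turns the commanded pose from where the row before left it; what a row does not reach is not made up. A row lasts 1/12 s, in which the tool goes at most 41.7 mm and 7.16 degrees, less where a joint would pass 70% of its speed; a pose out of reach is approached as far as the arm can. A call is refused whole if a number of a shift passes 41.7 or a number of a turn 7.16, either way. A call with a gripper value outside its range is refused whole. The fingers move at their own pace and stop on an object; the grip force is fixed at half the most. Time passes only in rows, so rows that do not move let the fingers close. It gives the time, the measured TCP pose, the force, the opening and the grip force at its end, in the units of the state.
- get_obs(): the state, without advancing time (a new reading comes with each control period).
- camera(name): name is "side" or "top" or "wrist"; returns a dict with "image" (480x640x3 uint8, red, green, blue), "K" (3x3 intrinsics, pixels), "view" (4x4, takes a point from world to camera coordinates). Camera axes: x right, y down, z forward; pixel columns grow to the right and rows downward; lengths in m; the calibration is good to about 2 mm. A picture is of the moment at which its call begins. There is no depth.
- job_done(): hands the job in; it is judged then, once.
Trained networks look in a picture, given as the dict that the camera call returned (one of the last four; its "shot" number tells which), for a name from the list of things; names that differ only in an ending like _2 or _b are one class to them, and where a whole thing is asked for, a point or a joint stands for the part that bears it (a point fixed in the world has none). Each returns a list of dicts, best first, with "conf" (0 to 1); they miss things now and then, are a little off and sometimes report something else, mostly with a low value. They report only what shows in the picture. A call takes as long as a camera call.
- silhouettes(query, picture): "region" (480x640 bool, what is visible of it) and "bbox" ([left, top, right, bottom] in pixels, round what is visible of it).
The state is a dict: "clock": time; "joint_pos": joint angles; "joint_vel": joint speeds; "tau": joint torques, N m; "eef_pos": TCP position; "tool_rot": TCP orientation; "ft_force": force on the tool from outside, world axes, zero at the start; "ft_torque": the same for the moment, N m; "grip_width": finger opening in m; "grasp_force": force on a finger pad.
Only numpy, scipy, OpenCV 4.12 (cv2) and the standard library are available. Lean on these libraries where they do the work, as an engineer would, in place of code of your own. Each camera call takes 0.05 s, during which the arm holds its last target. There are 200 camera calls.

## Working session

There is one attempt and no reset: what is moved stays moved. The work goes in short steps, Python scripts to look and compute and a tool call to move; the robot and the scene stay as the last step left them, time stands still between calls to the robot, and variables do not carry over. Pictures are saved under pics/ and viewed, at most 11 in all, crops included, and the job is handed in when it is done.

Besides the shell and the picture viewer there is one more tool, called after "Emit:" as a command line: name --argument value ..., lists and objects as JSON in quotes. drive_tool: Moves the arm, as the interface text tells. Its arguments: {"type":"object","properties":{"increments":{"type":"array"}},"required":["increments"]}

```bash
mkdir -p pics; cat > h.py <<'E'
import numpy as np,cv2
from workcell import *
def ray(c,uv):
    K=np.array(c["K"]);V=np.array(c["view"]);R=V[:3,:3];t=V[:3,3]
    d=R.T@np.linalg.solve(K,[uv[0],uv[1],1.]);return -R.T@t,d
def atz(c,uv,z):
    o,d=ray(c,uv);return o+d*(z-o[2])/d[2]
def proj(c,p):
    K=np.array(c["K"]);V=np.array(c["view"]);q=V[:3,:3]@np.asarray(p,float)+V[:3,3];q=K@q;return q[:2]/q[2]
def save(c,n): cv2.imwrite("pics/"+n,c["image"][:,:,::-1])
E
python3 - <<'E'
from h import *
o=get_obs();print(o["clock"],o["eef_pos"],o["tool_rot"],o["ft_force"])
a=[]
for n in("top","side"):
    c=camera(n);save(c,n+"0.png");a.append(c["image"])
    print(n,ray(c,(320,240)))
    for q in("filter_unit","cover","snap_tab","cell","vial","weight","tin","mug"):
        for s in silhouettes(q,c)[:1]:
            m=s["region"].astype(np.uint8);ys,xs=np.nonzero(m)
            print(q,round(s["conf"],2),np.round(s["bbox"]),xs.mean().round(1),ys.mean().round(1),atz(c,(xs.mean(),ys.mean()),.045).round(3),np.round(cv2.minAreaRect(np.c_[xs,ys].astype(np.int32))[0:3:2],1).tolist() if 0 else cv2.minAreaRect(np.c_[xs,ys].astype(np.int32)))
E
```

```text
0.0 [0.17487691 0.46774226 0.23041562] [ 1.77951821e-01  9.84038644e-01 -1.02891216e-03 -1.94847210e-04] [ 0.14457657 -0.20216833  0.82658528]
top (array([ 0.34592957, -0.02760943,  1.20791087]), array([ 0.22122896,  0.00936926, -0.97555992]))
filter_unit 0.93 [293. 222. 411. 311.] 359.8 263.7 [ 0.552 -0.094  0.045] ((354.61834716796875, 266.5415344238281), (73.17491912841797, 112.27180480957031), 72.47443389892578)
cover 0.79 [303. 243. 356. 292.] 330.3 268.0 [ 0.549 -0.032  0.045] ((330.5282897949219, 268.3490905761719), (35.576385498046875, 45.054264068603516), 74.05460357666016)
snap_tab 0.56 [331. 283. 347. 305.] 338.7 295.1 [ 0.491 -0.044  0.045] ((339.5, 294.5), (21.0, 15.0), 90.0)
cell 0.97 [383. 282. 411. 313.] 398.0 297.1 [ 0.476 -0.164  0.045] ((398.25006103515625, 297.2500305175781), (24.748737335205078, 28.284271240234375), 45.0)
vial 0.62 [339. 218. 356. 235.] 346.1 225.6 [ 0.635 -0.074  0.045] ((346.0, 225.5), (15.0, 10.0), 90.0)
weight 0.69 [374. 211. 386. 224.] 381.1 219.8 [ 0.641 -0.148  0.045] ((381.0, 220.0), (12.0, 10.0), 90.0)
tin 0.87 [265. 286. 297. 315.] 279.
[... 761 characters left out ...]
.99608039855957, 38.56822204589844), 5.194429397583008)
cell 0.59 [390. 209. 415. 252.] 401.9 230.3 [ 0.472 -0.146  0.045] ((402.0338439941406, 230.89076232910156), (24.90604019165039, 38.496192932128906), 3.1798300743103027)
vial 0.72 [314. 225. 324. 247.] 316.4 237.5 [ 0.629 -0.051  0.045] ((316.5, 237.0), (28.0, 11.0), 90.0)
weight 0.61 [320. 217. 330. 235.] 326.0 223.9 [ 0.63  -0.106  0.045] ((326.0, 223.5), (17.0, 10.0), 90.0)
tin 0.89 [336. 291. 373. 324.] 353.9 307.9 [0.488 0.118 0.045] ((354.0, 308.0), (34.0, 36.0), 90.0)
mug 0.89 [387. 162. 427. 210.] 403.4 186.2 [ 0.518 -0.342  0.045] ((407.45166015625, 186.4185028076172), (41.521480560302734, 48.30156707763672), 3.012787342071533)
```

View pics/top0.png

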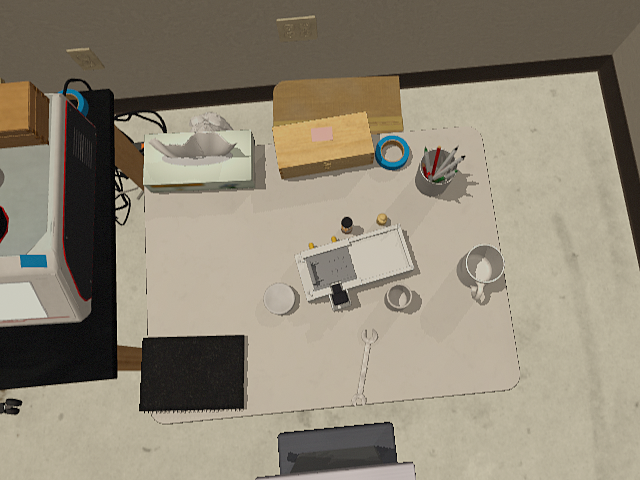

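View pics/side0.png

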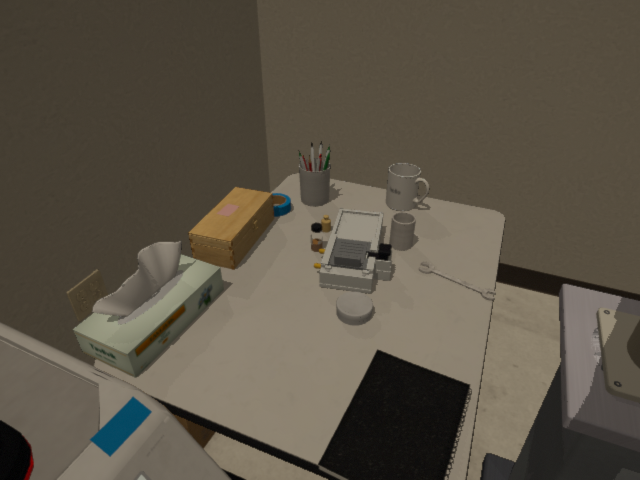

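The top view shows the unit at about (355,265), with its +x pointing right and slightly up. The cover is at (330,268) and the tab at (339,294). In the side view the tab net picked the cell by mistake. I'll move closer for wrist views.

Emit:
drive_tool --increments '[[[17,-32,5],[0,0,2.3],0],[[17,-32,5],[0,0,2.3],0],[[17,-32,5],[0,0,2.3],0],[[17,-32,5],[0,0,2.3],0],[[17,-32,5],[0,0,2.3],0],[[17,-32,5],[0,0,2.3],0],[[17,-32,5],[0,0,2.3],0],[[17,-32,5],[0,0,2.3],0]]'

```text
clock: 1.57
eef_pos: [0.3115, 0.2108, 0.2718]
tool_rot: [0.017, 1.0, 0.0, 0.0]
ft_force: [1.8, -0.4, 0.3]
grip_width: 0.0002
grasp_force: 0.0
```

Emit:
drive_tool --increments '[[[17,-32,5],[0,0,2.3],0],[[17,-32,5],[0,0,2.3],0],[[17,-32,5],[0,0,2.3],0],[[17,-32,5],[0,0,2.3],0],[[17,-32,5],[0,0,2.3],0],[[17,-32,5],[0,0,2.3],0],[[0,0,0],[0,0,2.3],0],[[0,0,0],[0,0,2.3],0]]'

```text
clock: 2.23
eef_pos: [0.414, 0.0182, 0.3015]
tool_rot: [-0.14, 0.99, -0.0, 0.0]
ft_force: [-0.1, 0.2, 0.5]
grip_width: -0.0001
grasp_force: 0.0
```

```bash
python3 - <<'E'
from h import *
o=get_obs();print(o["clock"],o["eef_pos"],o["tool_rot"],o["ft_force"],o["joint_pos"])
c=camera("wrist");save(c,"w0.png");print(ray(c,(320,240)))
for q in("filter_unit","cover","snap_tab"):
    for s in silhouettes(q,c)[:2]: print(q,s["conf"],s["bbox"])
E
```

```text
2.2333 [0.41404452 0.01818763 0.30148259] [-1.40204909e-01  9.90122467e-01 -5.03211733e-05  2.83786928e-04] [-0.11626247  0.17823215  0.53463831] [ 4.39317521e-02  4.79910985e-02 -4.15958277e-02  1.48063476e+00
 -4.53522255e-05 -2.37405002e-01]
(array([ 0.34786065, -0.00094118,  0.44450755]), array([ 0.25531073,  0.09417968, -0.9624635 ]))
filter_unit 0.9 [73.5, 222.4, 299.6, 351.7]
cover 0.88 [188.2, 267.3, 277.8, 339.3]
cover 0.31 [216.4, 235.9, 248.1, 275.1]
snap_tab 0.92 [218.6, 239.6, 246.7, 274.5]
snap_tab 0.52 [176.4, 343.8, 195.4, 354.7]
```

View pics/w0.png

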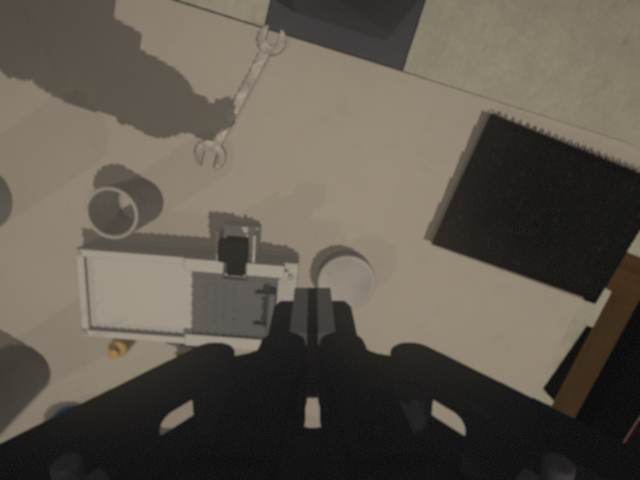

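Wrist view: the unit is seen left of the fingers. The tab pad is at about (235,253), the ridge at (268,305), and the left end corners at (78,248) and (88,333). A second viewpoint will centre it better.

Emit:
drive_tool --increments '[[[-18,-25,0],[0,0,0],0],[[-18,-25,0],[0,0,0],0],[[-18,-25,0],[0,0,0],0],[[-18,-25,0],[0,0,0],0],[[0,0,0],[0,0,0],0],[[0,0,0],[0,0,0],0]]'

```text
clock: 2.93
eef_pos: [0.3405, -0.08, 0.3016]
tool_rot: [-0.14, 0.99, -0.0, 0.001]
ft_force: [-0.4, -0.2, -0.4]
grip_width: -0.0001
grasp_force: 0.0
```

```bash
python3 - <<'E'
from h import *
import pickle
o=get_obs();print(o["clock"],o["eef_pos"])
c=camera("wrist");pickle.dump(c,open("w1.pkl","wb"));print(proj(c,[.552,-.094,.045]))
cv2.imwrite("pics/w1.png",cv2.resize(c["image"][130:400,100:460,::-1],(800,600),interpolation=cv2.INTER_CUBIC))
for q in("filter_unit","cover","snap_tab"):
    for s in silhouettes(q,c)[:1]:
        ys,xs=np.nonzero(s["region"]); print(q,s["conf"],s["bbox"],cv2.minAreaRect(np.c_[xs,ys].astype(np.int32)))
E
```

```text
2.9333 [ 0.34048816 -0.08004911  0.30164916]
[248.10406361 372.30320721]
filter_unit 0.6 [154.6, 315.1, 361.4, 424.6] ((255.87295532226562, 370.60321044921875), (203.49795532226562, 97.57170104980469), 4.950272083282471)
cover 0.62 [172.9, 262.9, 231.5, 330.4] ((203.00003051757812, 295.0000305175781), (50.087921142578125, 70.65974426269531), 26.56505012512207)
```

View pics/w1.png

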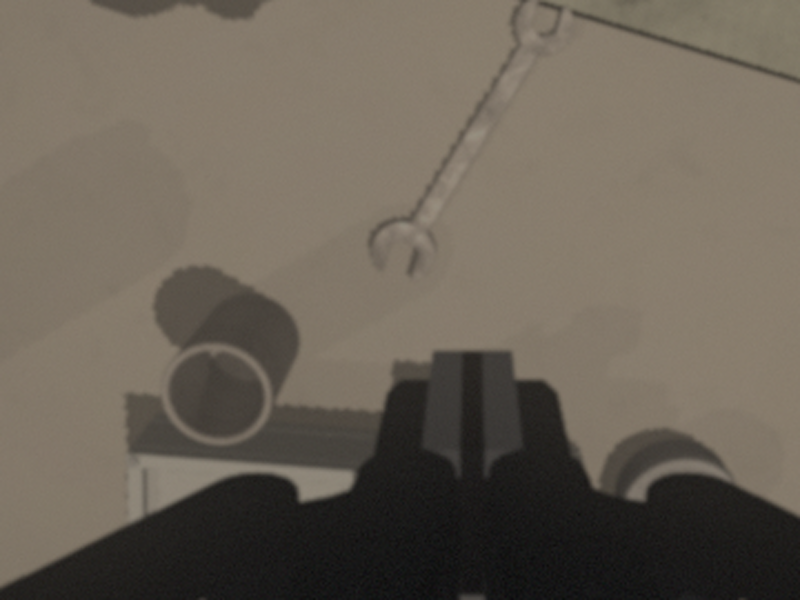

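That was the wrong way: the fingers now hide the unit and only the cell at (197,305) shows. I'll go forward instead.

Emit:
drive_tool --increments '[[[31,2,0],[0,0,0],0],[[31,2,0],[0,0,0],0],[[31,2,0],[0,0,0],0],[[31,2,0],[0,0,0],0],[[31,2,0],[0,0,0],0],[[0,0,0],[0,0,0],0],[[0,0,0],[0,0,0],0]]'

```text
clock: 3.72
eef_pos: [0.4973, -0.0682, 0.2995]
tool_rot: [-0.143, 0.99, 0.0, -0.002]
ft_force: [-0.2, 0.3, 0.1]
grip_width: -0.0001
grasp_force: 0.0
```

```bash
python3 - <<'E'
from h import *
import pickle
o=get_obs();print(o["clock"],o["eef_pos"])
c=camera("wrist");pickle.dump(c,open("w2.pkl","wb"))
cv2.imwrite("pics/w2.png",cv2.resize(c["image"][60:360,110:510,::-1],(800,600),interpolation=cv2.INTER_CUBIC))
for q in("filter_unit","cover","snap_tab","cell"):
    for s in silhouettes(q,c)[:1]:
        ys,xs=np.nonzero(s["region"]); print(q,s["conf"],s["bbox"],cv2.minAreaRect(np.c_[xs,ys].astype(np.int32)))
E
```

```text
3.7167 [ 0.49730593 -0.06824532  0.29948047]
filter_unit 0.71 [171.6, 171.7, 400.2, 307.4] ((283.7156982421875, 232.50685119628906), (229.95416259765625, 132.95278930664062), 5.6774163246154785)
cover 0.67 [285.1, 215.2, 382.3, 292.4] ((334.6422119140625, 255.84075927734375), (91.55001831054688, 69.88660430908203), 4.899092674255371)
snap_tab 0.58 [326.4, 180.6, 359.1, 225.4] ((340.9755859375, 204.2804718017578), (33.43902587890625, 43.011600494384766), 4.969740867614746)
cell 0.62 [193.4, 126.3, 256.8, 183.0] ((224.0, 152.5), (57.0, 64.0), 90.0)
```

View pics/w2.png

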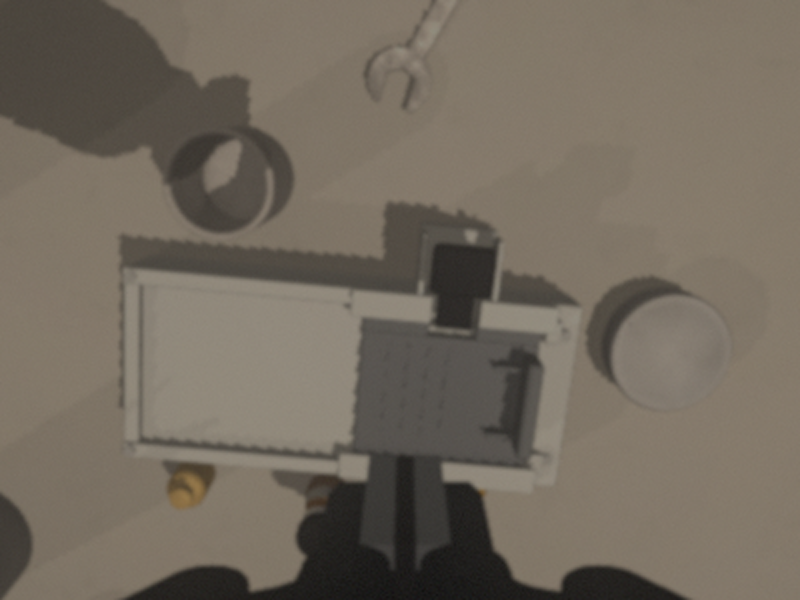

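This view shows the whole unit (crop pixels). The apron end corners are at (125,268) and (127,455), the lip step at (352,292), the pad's near edge from (433,243) to (497,246), the ridge top at x≈535 and y 362–458, and the rear corner at (580,307). Next I'll fit the pose, using the first wrist view as the second viewpoint for heights.

```bash
python3 - <<'E'
from h import *
import pickle
from scipy.optimize import least_squares
c=pickle.load(open("w2.pkl","rb"))
P=np.array([[115,-50,47],[115,50,47],[2,-50,51],[2,50,51],[-35,-78,68],[-65,-78,68],[-95,-25,66],[-95,25,66],[-115,-50,40],[-115,50,40]])/1e3
U=np.array([[125,268],[127,455],[350,291],[340,478],[433,243],[497,246],[543,364],[532,458],[580,307],[553,486]])/2+[110,60]
def W(q,p):
    s,co=np.sin(q[2]),np.cos(q[2]);return np.c_[q[0]+co*p[:,0]-s*p[:,1],q[1]+s*p[:,0]+co*p[:,1],p[:,2]]
f=lambda q:np.ravel([proj(c,w)-u for w,u in zip(W(q,P),U)])
r=least_squares(f,[.54,-.07,-1.3],loss="soft_l1");q=r.x
print(q.round(4),np.degrees(q[2]));print(f(q).reshape(-1,2).round(1).tolist())
K=np.array([[-50,-66,68],[-95,0,56],[0,0,40],[-130,0,56]])/1e3
print(W(q,K).round(4)); 
# two-view pad/ridge heights: w0 view repeated from a fresh picture of the top cam
t=camera("top");cs=camera("side")
for cc in(t,cs): print([proj(cc,w).round(1).tolist() for w in W(q,np.array([[115,-50,47],[115,50,47],[-115,50,40],[-115,-50,40],[-50,-66,68],[-95,0,66]])/1e3)])
np.save("q.npy",q)
im=t["image"][200:330,260:430,::-1];im=cv2.resize(im,None,fx=3,fy=3,interpolation=cv2.INTER_CUBIC)
im2=cv2.resize(cs["image"][190:310,290:430,::-1],(455,390),interpolation=cv2.INTER_CUBIC)
for w in W(q,np.vstack([P,K[:2]])):
    u=(proj(t,w)-[260,200]+.5)*3;cv2.circle(im,tuple(int(a) for a in u),2,(0,0,255),-1)
    u=(proj(cs,w)-[290,190]+.5)*3.25;cv2.circle(im2,tuple(int(a) for a in u),2,(0,0,255),-1)
o=cv2.resize(np.hstack([im,im2]),(800,int(390*800/965)));cv2.imwrite("pics/chk.png",o)
E
```

```text
[ 0.5577 -0.0798 -1.371 ] -78.55417284148571
[[-1.5, -0.0], [-2.1, 0.8], [0.4, -0.8], [-1.3, -0.4], [-0.2, 0.2], [0.1, 1.6], [1.2, -0.4], [-0.0, 0.5], [1.2, -0.9], [1.1, 0.2]]
[[ 0.4831 -0.0439  0.068 ]
 [ 0.5388  0.0133  0.056 ]
 [ 0.5577 -0.0798  0.04  ]
 [ 0.5319  0.0476  0.056 ]]
[[413.5, 268.2], [398.2, 223.1], [292.8, 255.3], [306.3, 301.2], [339.0, 297.8], [308.2, 273.2]]
[[382.4, 211.1], [338.7, 206.6], [318.7, 270.7], [371.6, 277.4], [384.4, 246.1], [347.0, 256.6]]
```

View pics/chk.png

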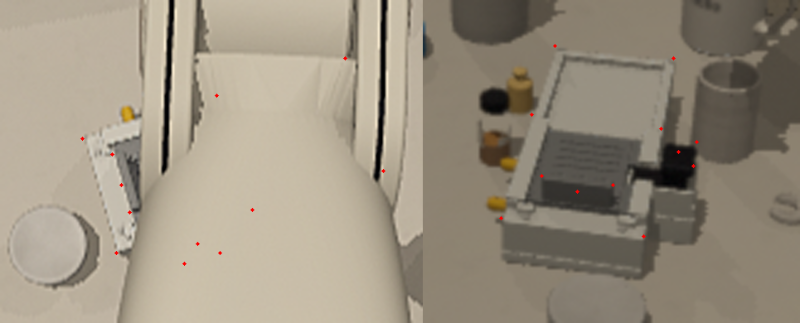

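The side view confirms it: the reprojected pad at (678,152) and ridge face at (577,191) fall within 2–3 mm of the real ones. I'll go above the pad and correct the yaw by -5°.

Emit:
drive_tool --increments '[[[-2,3.5,-30],[0,0,-0.7],0],[[-2,3.5,-30],[0,0,-0.7],0],[[-2,3.5,-30],[0,0,-0.7],0],[[-2,3.5,-30],[0,0,-0.7],0],[[-2,3.5,-30],[0,0,-0.7],0],[[-2,3.5,-30],[0,0,-0.7],0],[[-2,3,-25],[0,0,-0.7],0],[[0,0,0],[0,0,0],0]]'

```text
clock: 4.73
eef_pos: [0.4772, -0.0451, 0.092]
tool_rot: [-0.099, 0.995, 0.001, -0.005]
ft_force: [-0.4, -0.3, -0.2]
grip_width: 0.0003
grasp_force: 0.0
```

```bash
python3 - <<'E'
from h import *
o=get_obs();print(o["clock"],o["eef_pos"],o["tool_rot"],o["ft_force"])
w=camera("wrist");s=camera("side")
a=cv2.resize(w["image"][100:400,160:480,::-1],(426,400),interpolation=cv2.INTER_CUBIC)
e=np.array(o["eef_pos"]);b=s["image"].copy()
b=cv2.resize(b[190:290,340:440,::-1],(370,400),interpolation=cv2.INTER_CUBIC)
u=(proj(s,e)-[340,190]+.5)*[3.7,4];cv2.circle(b,tuple(int(x) for x in u),2,(0,0,255),-1)
cv2.imwrite("pics/pad.png",np.hstack([a,b]))
E
```

```text
4.7333 [ 0.47716986 -0.04506006  0.09203289] [-0.0992572   0.99504993  0.00100289 -0.00475918] [-0.42519048 -0.26380542 -0.18954109]
```

View pics/pad.png

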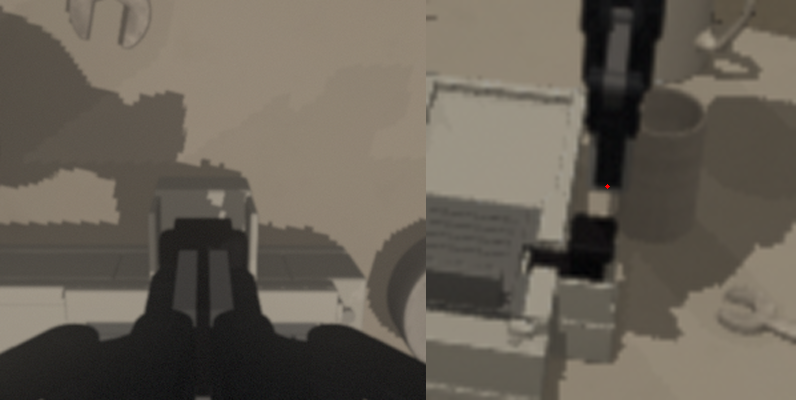

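The tip stands above the pad but about 5 mm short in x (side view: tip 607 against pad 594), which agrees with the fitted 0.483. I'll shift +6 mm and press.

Emit:
drive_tool --increments '[[[6,1,-8],[0,0,0],0],[[0,0,-8],[0,0,0],0],[[0,0,-4],[0,0,0],0],[[0,0,-4],[0,0,0],0],[[0,0,-4],[0,0,0],0],[[0,0,-4],[0,0,0],0],[[0,0,-2],[0,0,0],0],[[0,0,0],[0,0,0],0]]'

```text
clock: 5.5
eef_pos: [0.4883, -0.0447, 0.0622]
tool_rot: [-0.099, 0.995, -0.0, 0.0]
ft_force: [0.2, 0.6, 0.1]
grip_width: -0.0002
grasp_force: 0.0
```

Emit:
drive_tool --increments '[[[-4,0,0],[0,0,0],0],[[0,0,0],[0,0,0],0]]'

```text
clock: 5.67
eef_pos: [0.4835, -0.0446, 0.0622]
tool_rot: [-0.099, 0.995, 0.0, -0.0]
ft_force: [-0.8, -1.1, 0.5]
grip_width: 0.0001
grasp_force: 0.0
```

Emit:
drive_tool --increments '[[[0,0,-2],[0,0,0],0],[[0,0,-2],[0,0,0],0]]'

```text
clock: 5.83
eef_pos: [0.4836, -0.0447, 0.0585]
tool_rot: [-0.099, 0.995, 0.0, -0.0]
ft_force: [-2.3, 0.1, 5.5]
grip_width: -0.0003
grasp_force: 2.4
```

```bash
python3 - <<'E'
from h import *
o=get_obs();print(o["clock"],o["eef_pos"],o["ft_force"])
w=camera("wrist");s=camera("side")
a=cv2.resize(w["image"][100:400,160:480,::-1],(426,400),interpolation=cv2.INTER_CUBIC)
e=np.array(o["eef_pos"]);b=s["image"].copy()
b=cv2.resize(b[190:290,340:440,::-1],(370,400),interpolation=cv2.INTER_CUBIC)
u=(proj(s,e)-[340,190]+.5)*[3.7,4];cv2.circle(b,tuple(int(x) for x in u),2,(0,0,255),-1)
cv2.imwrite("pics/pad2.png",np.hstack([a,b]))
E
```

```text
5.8333 [ 0.48360187 -0.04465155  0.05847604] [-2.33086201  0.11564991  5.47066653]
```

View pics/pad2.png

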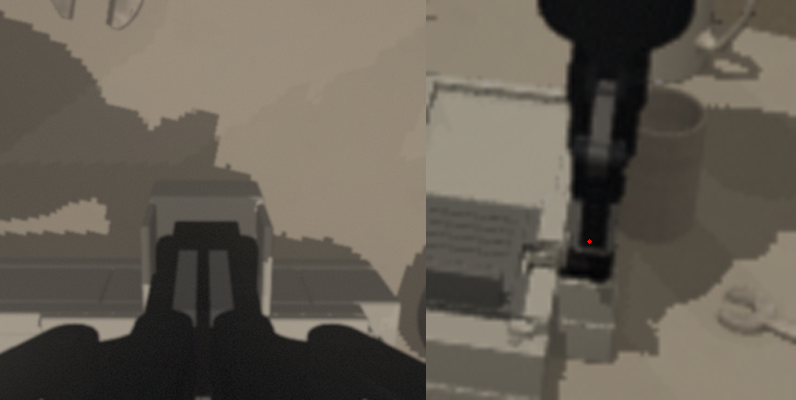

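The tip sits on the pad at (590,240) and pushes it with about 5 N. The tab is visibly moving down, so I'll continue to the stop.

Emit:
drive_tool --increments '[[[0,0,-2],[0,0,0],0],[[0,0,-2],[0,0,0],0],[[0,0,0],[0,0,0],0]]'

```text
clock: 6.18
eef_pos: [0.4836, -0.0447, 0.0558]
tool_rot: [-0.099, 0.995, -0.0, -0.0]
ft_force: [-7.4, 0.0, 16.5]
grip_width: -0.0002
grasp_force: 8.4
```

Emit:
drive_tool --increments '[[[0,0,-1],[0,0,0],0],[[0,0,0],[0,0,0],0],[[0,0,0],[0,0,0],0]]'

```text
clock: 6.43
eef_pos: [0.4835, -0.0448, 0.0556]
tool_rot: [-0.099, 0.995, -0.0, 0.0]
ft_force: [-9.8, 0.6, 24.1]
grip_width: 0.0002
grasp_force: 11.9
```

End stop reached: z is 55.6 mm and the force climbs to 24 N. Now up and over, to behind the ridge.

Emit:
drive_tool --increments '[[[0,0,20],[0,0,0],0],[[0,0,25],[0,0,0],0],[[12,20,2],[0,0,0],0],[[13,22,0],[0,0,0],0],[[13,22,0],[0,0,0],0],[[12,20,0],[0,0,0],0],[[0,0,0],[0,0,0],0],[[0,0,0],[0,0,0],0]]'

```text
clock: 7.1
eef_pos: [0.5346, 0.0403, 0.0996]
tool_rot: [-0.1, 0.995, -0.0, 0.0]
ft_force: [0.1, 0.1, 0.2]
grip_width: -0.0
grasp_force: 0.0
```

```bash
python3 - <<'E'
from h import *
o=get_obs();print(o["clock"],o["eef_pos"],o["ft_force"])
q=np.load("q.npy");e=o["eef_pos"];d=np.array(e[:2])-q[:2];print("unit xy",d@[np.cos(q[2]),np.sin(q[2])],d@[-np.sin(q[2]),np.cos(q[2])])
w=camera("wrist");s=camera("side")
a=cv2.resize(w["image"][60:360,160:480,::-1],(426,400),interpolation=cv2.INTER_CUBIC)
b=cv2.resize(s["image"][190:290,310:410,::-1],(370,400),interpolation=cv2.INTER_CUBIC)
e=np.array(e);e[2]=.052;u=(proj(s,e)-[310,190]+.5)*[3.7,4];cv2.circle(b,tuple(int(x) for x in u),2,(0,0,255),-1)
cv2.imwrite("pics/ridge.png",np.hstack([a,b]))
E
```

```text
7.1 [0.53464209 0.04029947 0.09963758] [0.13020103 0.1392517  0.23231194]
unit xy -0.122275657528388 0.0012678789188539574
```

View pics/ridge.png

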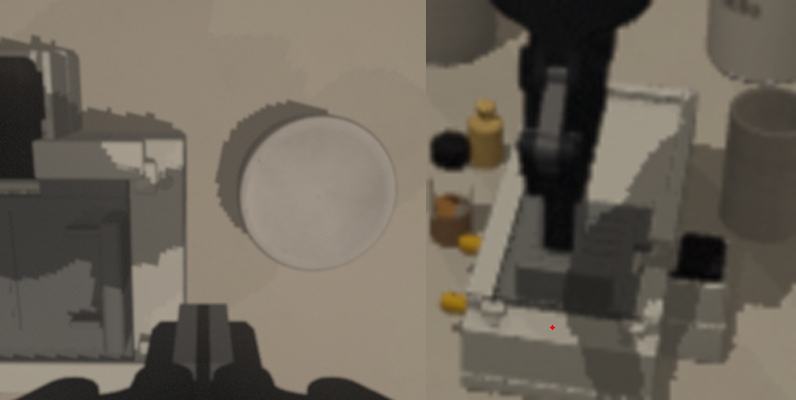

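The tab is seen down at (700,255) in the side view. The tip, projected to 52 mm, lands between the rear stops behind the ridge, about 4 mm to +y. I'll correct that, descend and start pushing.

Emit:
drive_tool --increments '[[[-2,0,-12],[0,0,0],0],[[-2,-1,-15],[0,0,0],0],[[0,0,-12],[0,0,0],0],[[0,0,-8],[0,0,0],0],[[0,0,0],[0,0,0],0],[[0,0,0],[0,0,0],0]]'

```text
clock: 7.7
eef_pos: [0.5296, 0.0377, 0.0531]
tool_rot: [-0.099, 0.995, -0.0, -0.001]
ft_force: [-0.1, 1.0, 0.2]
grip_width: 0.0001
grasp_force: 0.0
```

Emit:
drive_tool --increments '[[[1,-5,0],[0,0,0],0],[[1,-5,0],[0,0,0],0],[[1,-5,0],[0,0,0],0],[[1,-5,0],[0,0,0],0],[[0,0,0],[0,0,0],0]]'

```text
clock: 8.12
eef_pos: [0.5348, 0.0173, 0.0538]
tool_rot: [-0.099, 0.995, -0.0, 0.001]
ft_force: [-0.9, -0.8, 0.2]
grip_width: 0.0002
grasp_force: 0.0
```

Emit:
drive_tool --increments '[[[1,-5,0],[0,0,0],0],[[1,-5,0],[0,0,0],0],[[1,-5,0],[0,0,0],0],[[1,-5,0],[0,0,0],0],[[0,0,0],[0,0,0],0]]'

```text
clock: 8.53
eef_pos: [0.5384, -0.0029, 0.0533]
tool_rot: [-0.099, 0.995, -0.0, 0.0]
ft_force: [-0.6, -0.2, -1.1]
grip_width: 0.0001
grasp_force: 0.0
```

Emit:
drive_tool --increments '[[[1,-5,0],[0,0,0],0],[[1,-5,0],[0,0,0],0],[[1,-5,0],[0,0,0],0],[[1,-5,0],[0,0,0],0]]'

```text
clock: 8.87
eef_pos: [0.5421, -0.0222, 0.0532]
tool_rot: [-0.099, 0.995, -0.0, -0.0]
ft_force: [-0.3, -0.3, 0.8]
grip_width: 0.0001
grasp_force: 0.5
```

```bash
python3 - <<'E'
from h import *
o=get_obs();print(o["clock"],o["eef_pos"],o["ft_force"])
w=camera("wrist");s=camera("side")
a=cv2.resize(w["image"][60:360,160:480,::-1],(426,400),interpolation=cv2.INTER_CUBIC)
b=cv2.resize(s["image"][190:290,310:410,::-1],(370,400),interpolation=cv2.INTER_CUBIC)
cv2.imwrite("pics/push.png",np.hstack([a,b]))
E
```

```text
8.8667 [ 0.54212377 -0.02218053  0.05323207] [-0.3025352  -0.29689014  0.83728595]
```

View pics/push.png

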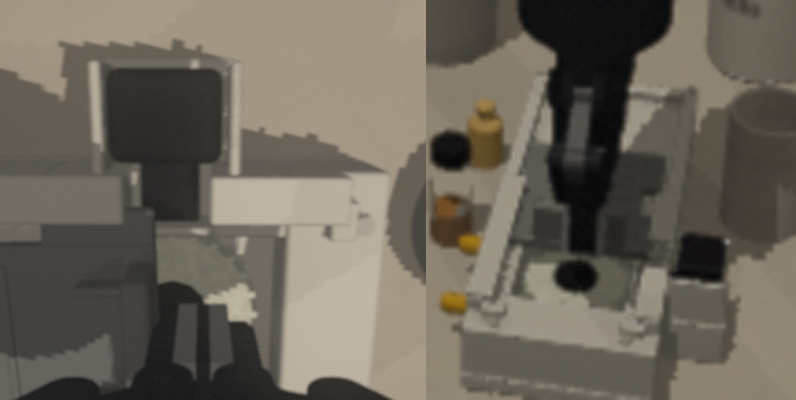

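The cover is sliding, the chamber is half open, the tab is down and the finger is centred on the ridge at (580,240). About 50 mm remains.

Emit:
drive_tool --increments '[[[1,-5,0],[0,0,0],0],[[1,-5,0],[0,0,0],0],[[1,-5,0],[0,0,0],0],[[1,-5,0],[0,0,0],0],[[1,-5,0],[0,0,0],0],[[1,-5,0],[0,0,0],0],[[1,-5,0],[0,0,0],0]]'

```text
clock: 9.55
eef_pos: [0.5492, -0.0573, 0.0532]
tool_rot: [-0.099, 0.995, -0.0, -0.0]
ft_force: [-0.3, -0.1, -0.3]
grip_width: -0.0
grasp_force: 0.3
```

Emit:
drive_tool --increments '[[[1,-5,0],[0,0,0],0],[[1,-5,0],[0,0,0],0],[[1,-4,0],[0,0,0],0],[[0,-2,0],[0,0,0],0],[[0,0,0],[0,0,0],0],[[0,0,0],[0,0,0],0]]'

```text
clock: 10.05
eef_pos: [0.5522, -0.0729, 0.0534]
tool_rot: [-0.099, 0.995, -0.0, 0.0]
ft_force: [0.0, 0.9, -0.6]
grip_width: -0.0001
grasp_force: 0.0
```

Emit:
drive_tool --increments '[[[-1,5,0],[0,0,0],0],[[-2,10,0],[0,0,0],0],[[0,0,20],[0,0,0],0],[[0,0,40],[0,0,0],0],[[0,0,40],[0,0,0],0],[[-10,30,20],[0,0,0],0],[[-10,35,10],[0,0,0],0],[[-10,35,0],[0,0,0],0]]'

```text
clock: 10.72
eef_pos: [0.5206, 0.044, 0.187]
tool_rot: [-0.099, 0.995, 0.0, 0.004]
ft_force: [0.4, 0.8, -0.2]
grip_width: -0.0002
grasp_force: 0.0
```

Emit:
drive_tool --increments '[[[-15,35,0],[0,0,0],0],[[-15,35,0],[0,0,0],0],[[-15,35,0],[0,0,0],0],[[-15,35,0],[0,0,0],0],[[0,0,0],[0,0,0],0],[[0,0,0],[0,0,0],0]]'

```text
clock: 11.22
eef_pos: [0.4576, 0.1848, 0.1834]
tool_rot: [-0.102, 0.995, -0.0, 0.0]
ft_force: [1.1, 0.2, -0.1]
grip_width: 0.0001
grasp_force: 0.0
```

```bash
python3 - <<'E'
from h import *
o=get_obs();print(o["clock"],o["eef_pos"],o["ft_force"])
q=np.load("q.npy")
t=camera("top");s=camera("side")
a=cv2.resize(t["image"][205:325,280:425,::-1],(480,400),interpolation=cv2.INTER_CUBIC)
b=cv2.resize(s["image"][190:290,320:400,::-1],(320,400),interpolation=cv2.INTER_CUBIC)
cv2.imwrite("pics/end.png",np.hstack([a,b]))
for c in(t,s):
    for r in silhouettes("cover",c)[:1]:
        ys,xs=np.nonzero(r["region"]);d=atz(c,(xs.mean(),ys.mean()),.048)[:2]-q[:2]
        print(r["conf"],"cover in unit",d@[np.cos(q[2]),np.sin(q[2])],d@[-np.sin(q[2]),np.cos(q[2])])
E
```

```text
11.2167 [0.45758229 0.1848434  0.18342235] [ 1.09427371  0.20192655 -0.05418526]
0.93 cover in unit 0.052005141050169186 0.00045979699369050916
0.63 cover in unit 0.03200948204752798 0.02379916971718871
```

View pics/end.png

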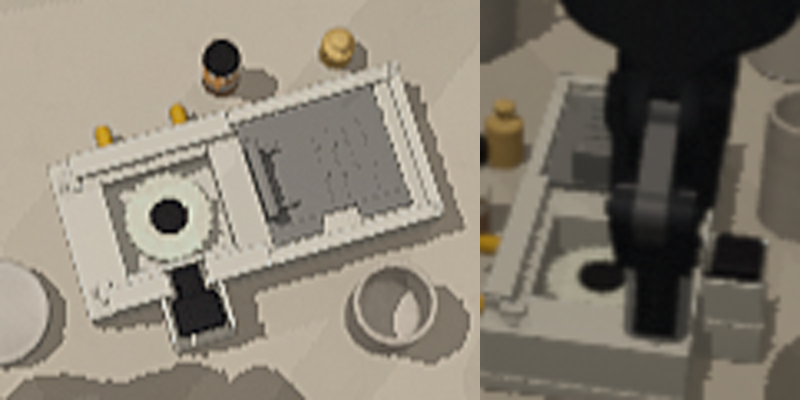

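The chamber is fully uncovered, with the filter at (168,215). The cover lies flat on the apron at x ≈ +50 mm, the tab is down and the robot is clear.

```bash
python3 -c "
from workcell import *
print(job_done())"
```

```text
the job is handed in; nothing more can be done
None
```

I pressed the tab to its end stop and pushed the cover to about x = +50 mm on the apron, leaving the chamber fully uncovered and the robot clear; the job is handed in, but no verdict was returned.

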